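# Close and pin the loudspeaker repair holder

### The job

Close the repair holder on the loudspeaker: squeeze the latch tab on the carriage's grip, slide the carriage one notch towards the speaker so that it pushes the speaker up into the V stop, and let go so that the tab springs out and latches. Then take the lock pin from its wooden block, feel along the carriage's slot with its tip until it drops into the hidden hole, and leave it upright and pushed fully home. Leave the mug, the screwdriver and the phone alone.

Things in the scene. Friction and masses are not known exactly. Their poses are not given: they have to be found in the camera images.
- holder: Repair holder fixed to the bench: plywood base 190 mm (its x) by 345 mm (its y, from -190 to +155 mm), 12 mm thick. Origin on the bench under the base, z up. The carriage closes along +y, towards the V stop: two wooden blocks at 45 degrees, tops 52 mm above the bench. A steel rack with three notches 35 mm apart, top 30 mm above the bench, runs along the +x edge (x = 66 to 88 mm).
- jaw (a joint): Travel of the carriage along the holder's +y, in m: 0 in the first notch (start, within 1 mm), 0.035 in the next notch, 0.070 in the last (the speaker stops it before that). The tooth has 2 mm of play either way in a notch. Slide friction about 1 N; pushing the speaker adds a few N.
- tab (a joint): How far the latch tab is pressed in, in m: 0 sprung out, 0.009 fully in. The tooth clears the rack only when pressed in more than 0.007. Spring 6 N at rest, 11 N fully in.
- grip (a point): On the carriage: middle of its black upright grip as squeezed, 70 mm above the bench. The grip is 28 mm long along the holder's y, from 44 to 90 mm above the bench. Its fixed face is 17.5 mm to the -x side; the face of the latch tab (28 mm wide, 48 to 86 mm high) is 26.5 mm to the +x side at rest, 17.5 mm pressed. Pinching it across x from above squeezes the tab in.
- jaw_face (a point): On the carriage: middle of the wooden jaw's face that pushes the speaker, 32 mm above the bench, 43 mm to the +y side of the grip's middle. The jaw is 100 mm wide (x), 14 mm thick, top 50 mm above the bench. Beside the grip nothing stands higher than 50 mm.
- slot (a point): On the carriage: centre of the slot in its aluminium tongue, at the tongue's upper face, 44 mm above the bench, 65 mm to the -y side of the grip. The tongue is 84 mm (holder's x) by 46 mm (y), 6 mm thick; the slot is 56 mm long along x and 16 mm wide along y. With the carriage in its next notch the slot lies over the lock block.
- lock_mid (a point): Fixed, at holder x = 0, y = -115 mm, on the top of the steel lock block, 36 mm above the bench (8 mm below the tongue's upper face). The block (28 mm in y) has one hole, 16 mm in diameter, 24 mm deep, centred in y but anywhere from x = -15 to +15 mm of this point. The hole itself is not tracked: feel for it through the slot. Elsewhere the block covers the whole slot.
- speaker: Loudspeaker driver lying face down on the holder's base between jaw and V stop, magnet up: rim 130 mm in diameter and 6 mm thick, 58 mm tall, magnet 70 mm in diameter, about 0.6 kg. Origin at the centre of its underside.
- pin: Lock pin, 90 mm tall, standing upright at the start with its shank in the pin rest; mass about 0.15 kg. Origin at the tip's centre (bottom), z up along the pin. Steel shank 12 mm in diameter and 30 mm long with a 4 mm tapered tip, then a steel flange 34 mm in diameter and 5 mm thick, then a black round handle 24 mm in diameter from 35 to 90 mm above the tip.
- pin_shoulder (a point): On the pin's axis at the underside of its flange, 30 mm above the tip. Fully home, the flange rests on the tongue's upper face; with the tip still on the lock block it stands 22 mm higher.
- pinrest: Fixed wooden block 64 x 64 x 34 mm with a hole 16 mm in diameter right through, where the pin stands at the start; its flange rests on the block's top. Origin under the block's centre.
- seat (a point): On the holder's base, the point where the speaker's origin lies when it is up in the V stop (with the carriage in the next notch there is about 2 mm of play), at holder y = +60 mm.
- mug: White mug, 80 mm in diameter, 85 mm tall, upright on the bench; origin at the centre of its underside. Bystander.
- screwdriver: Screwdriver 200 mm long lying on the bench beyond the holder. Bystander.
- phone: Black telephone 150 x 74 x 9 mm lying on the bench. Bystander.
Things that resemble listed ones, but are neither listed nor needed, are in the scene too. There is more than one size of the speaker; the one meant has the size given above. Leave any red look-alike of the pin alone.

How it is judged:
By the outcome, as a careful person would: the job done as asked, in the order asked, and still so for the second after the job is handed in, with the robot touching nothing.
It also fails if it takes over 67 s, if anything falls off the work surface, if the arm or the gripper's body presses on something with over 40 N, if the wrist force passes 120 N, or if a joint passes its speed limit or range.

### The arm

A 6-joint arm with a two-finger parallel gripper is mounted at the origin on the work surface. World frame = base frame: x ahead of the robot, y to its left, z up, the work surface at z = 0. Lengths are in m, angles in rad, forces in N, time in s.
With the tool pointing down it reaches from about 0.425 to 0.95 m from the base axis. Payload 3.5 kg.
Tool frame: the origin (TCP) lies on the centre line of the jaws, within the pads' length; the fingertips stand 17 mm ahead of it and the grasp point (between the pads) lies 2 mm behind it; z points along the fingers, y is the line along which they close (so a half turn about z gives the same grasp; the last joint's range is limited). The gripper opens to 85 mm and grips with 20 to 120 N. Pads are 22 mm wide; open, the fingers measure 114 mm over their backs; the gripper's body (76 mm by 85 mm) begins 54 mm behind the grasp point. The pads swing forward as they close: fully open they stand 13 mm farther back than shut.
Start: joints at [1.126, 0.286, 1.577, -0, 1.279, -0.15], TCP at [0.196, 0.646, 0.248] pointing down, gripper open.
Joint ranges: [-2.77, 2.77], [-0.9, 2.22], [0.21, 2.48], [-1.53, 4.67], [0.24, 2.81], [-2.84, 2.84]. Speed limits (rad/s): [2.79, 2.79, 3.14, 3.14, 3.14, 3.14].

### API

Orientations are given as a unit quaternion [x, y, z, w].
In Python, from plant import ctrl gives the robot as it stands. The module is installed in compiled form; this text tells all that it offers.
- The arm moves only by the tool drive_tool, never from a script. Its argument "moves" is a list of rows, each a list of 3 entries, a list of its own where there are three numbers: the turn, a rotation vector about the tool's x, y, z in rad, then the shift along the tool's x, y, z in m, then the finger opening in m, from 0 to 0.0854. A call has 1 to 5 rows; each row shifts and turns the commanded pose from where the row before left it, along the tool's axes as they then stand; what a row does not reach is not made up. A row lasts 1/8 s, in which the tool goes at most 62.5 mm and 10.7 degrees, less where a joint would pass 70% of its speed; a pose out of reach is approached as far as the arm can. A call with a gripper value outside its range is refused whole. The fingers move at their own pace and stop on an object; "grip_force" is the grip in N (left out, the last holds). Time passes only in rows, so rows that do not move let the fingers close. It gives the time, the measured TCP pose, the force, the opening and the grip force at its end, in the units of the state.
- ctrl.get_state(): the state, without advancing time (a new reading comes with each control period).
- ctrl.read_camera(name): name is "side" or "top"; returns a dict with "image" (480x640x3 uint8, red, green, blue), "fx", "fy", "cx", "cy" (pixels), "R" (3x3) and "t" (3): a world point X has camera coordinates R X + t. Camera axes: x right, y down, z forward; pixel columns grow to the right and rows downward; lengths in m; the calibration is good to about 2 mm. A picture is of the moment at which its call begins. There is no depth.
- ctrl.sign_off(): hands the job in; it is judged then, once.
The state is a dict: "time": time; "qpos": joint angles; "dq": joint speeds; "joint_efforts": joint torques, N m; "eef_pos": TCP position; "tcp_rot": TCP orientation; "contact_force": force on the tool from outside, world axes, zero at the start; "wrist_torque": the same for the moment, N m; "opening": opening from 0.0 (shut) to 1.0 (fully open); "finger_force": force on a finger pad.
Only numpy, scipy, OpenCV 4.12 (cv2) and the standard library are available. Lean on these libraries where they do the work, as an engineer would, in place of code of your own. Each camera call takes 0.05 s, during which the arm holds its last target. There are 200 camera calls.

## Working session

There is one attempt and no reset: what is moved stays moved. The work goes in short steps, Python scripts to look and compute and a tool call to move; the robot and the scene stay as the last step left them, time stands still between calls to the robot, and variables do not carry over. Pictures are saved under pics/ and viewed, at most 10 in all, crops included, and the job is handed in when it is done.

Besides the shell and the picture viewer there is one more tool, called after "Call:" in YAML: its name, and indented under it one key for each argument. drive_tool: Moves the arm, as the interface text tells. Its arguments: {"type":"object","properties":{"moves":{"type":"array","items":{"type":"array"}},"grip_force":{"type":"number"}},"required":["moves"]}

```bash
mkdir -p pics; ls
python3 - <<'E'
from plant import ctrl
import cv2,pickle
d={}
for n in("top","side"):
    c=ctrl.read_camera(n);d[n]=c;cv2.imwrite(f"pics/{n}0.png",c["image"][:,:,::-1])
    print(n,c["fx"],c["fy"],c["cx"],c["cy"],c["R"],c["t"])
pickle.dump(d,open("cam0.pkl","wb"))
s=ctrl.get_state();print(s)
E
```

```text
pics
top 541.1629002942047 541.1629002942047 321.98499754174856 247.50396896207982 [[ 9.04663942e-03 -9.99959000e-01 -3.94803157e-04]
 [-9.79490094e-01 -8.78197954e-03 -2.01300850e-01]
 [ 2.01289130e-01  2.20780199e-03 -9.79529383e-01]] [-0.02127059  0.53503431  0.99257226]
side 510.5850703966212 510.5850703966212 318.7144228779488 239.92927879224615 [[ 0.96503412 -0.26186902  0.01156541]
 [-0.14088587 -0.55538587 -0.81957166]
 [ 0.22104369  0.78928522 -0.57285996]] [-0.49623279  0.10393337  0.84681054]
{'time': 0.1, 'qpos': array([ 1.12597846e+00,  2.87082779e-01,  1.57803743e+00, -3.40896214e-05,
        1.27864765e+00, -1.50001584e-01]), 'dq': array([-0.00017011, -0.00237152, -0.00246273,  0.0004017 ,  0.00200403,
        0.00088028]), 'joint_efforts': array([ 3.47005027e-05, -4.07297480e+01, -2.93698561e+01, -1.68665856e-04,
        3.40458173e-03, -2.70326217e-05]), 'eef_pos': array([0.19586172, 0.64536103, 0.24707799]), 'tcp_rot': array([ 1.46869920e-01,  9.89155217e-01, -1.04463799e-03, -3.03115479e-04]), 'contact_force': array([0.33828736, 0.13290185, 0.10319635]), 'wrist_torque': array([ 0.04093187,  0.06596225, -0.0072537 ]), 'finger_force': 0.0, 'opening': 1.0023808125301554}
```

View pics/top0.png

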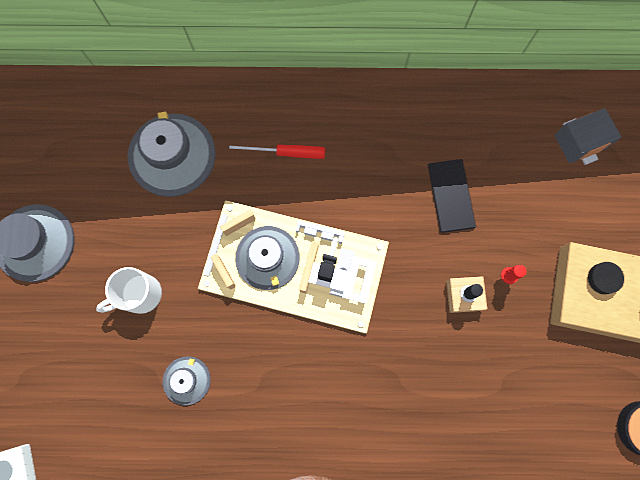

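View pics/side0.png

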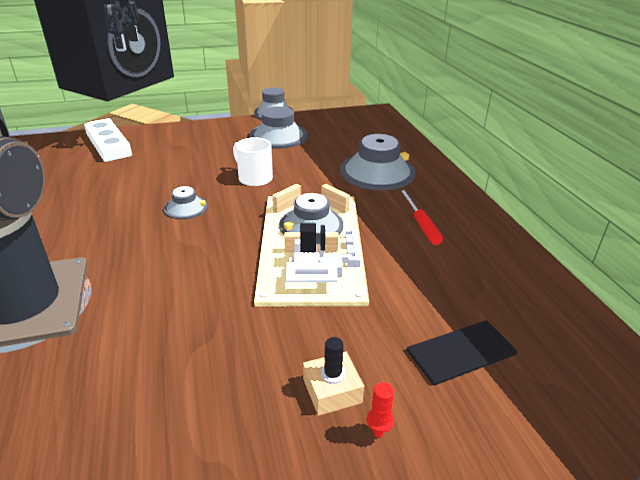

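The top view shows the holder at (200–388, 203–332), its grip near (328, 268), the pin near (472, 292), and the red look-alike near (514, 274). The side view agrees: grip at (311, 237), pin handle at (334, 357). Next I'll enlarge crops.

Run:
```python
import cv2
t=cv2.imread("pics/top0.png");s=cv2.imread("pics/side0.png")
a=cv2.resize(t[195:345,190:390],None,fx=4,fy=4,interpolation=cv2.INTER_CUBIC);cv2.imwrite("pics/c1.png",a)
b=cv2.resize(s[185:310,250:375],None,fx=4,fy=4,interpolation=cv2.INTER_CUBIC)
c=cv2.resize(t[265:325,440:490],None,fx=5,fy=5,interpolation=cv2.INTER_CUBIC)
e=cv2.resize(s[330:420,295:370],None,fx=3.3333,fy=3.3333,interpolation=cv2.INTER_CUBIC)
import numpy as np
o=np.zeros((600,750,3),np.uint8);o[:500,:500]=b;o[:300,500:750]=c;o[300:300+e.shape[0],500:500+e.shape[1]]=e[:300,:250]
cv2.imwrite("pics/c2.png",o)
```

```text
(no output)
```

View pics/c1.png

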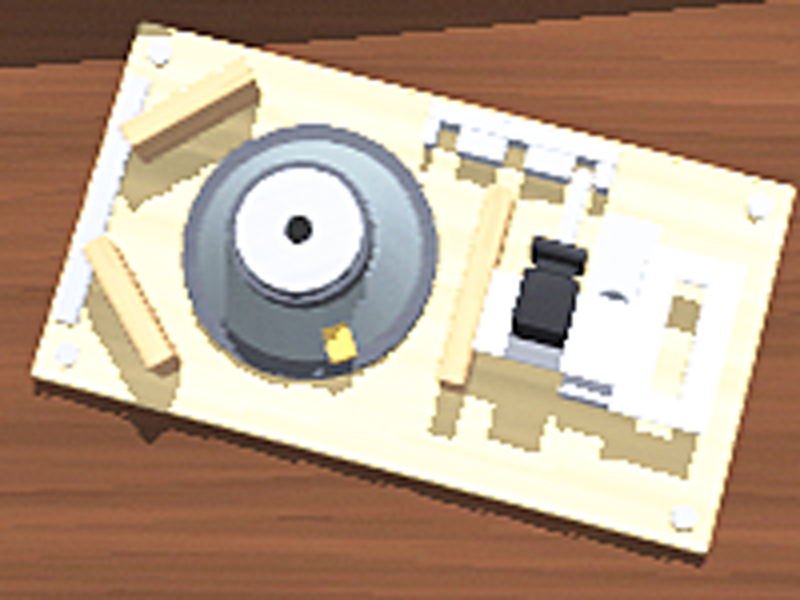

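View pics/c2.png

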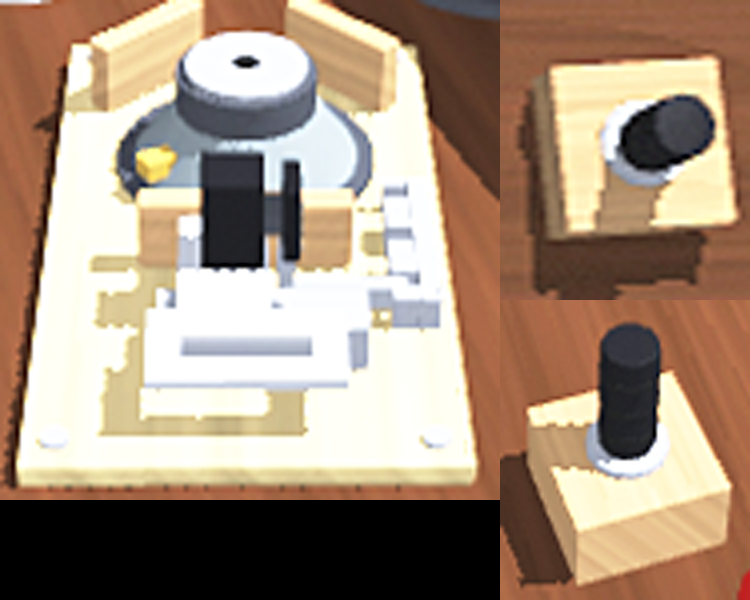

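The crops show the base corners clearly: c1 TL (138,25), BL (35,378), BR (705,552), TR (795,185). The pin handle's top is at c2 (688,122) in the top view and (630,345) in the side view. Now I'll fit the poses.

```bash
cat > h.py <<'E'
import numpy as np,pickle
from scipy.optimize import least_squares
from scipy.spatial.transform import Rotation as Ro
D=pickle.load(open("cam0.pkl","rb"))
def proj(n,X):
    c=D[n];p=np.asarray(X)@c["R"].T+c["t"]
    return np.stack([c["fx"]*p[...,0]/p[...,2]+c["cx"],c["fy"]*p[...,1]/p[...,2]+c["cy"]],-1)
def ray(n,uv,z):
    c=D[n];d=c["R"].T@np.array([(uv[0]-c["cx"])/c["fx"],(uv[1]-c["cy"])/c["fy"],1]);o=-c["R"].T@c["t"]
    return o+d*(z-o[2])/d[2]
def H(p,P): # holder pose x,y,yaw ; local points
    return np.asarray(P)@Ro.from_euler('z',p[2]).as_matrix().T+[p[0],p[1],0]
E
python3 - <<'E'
from h import *
t=lambda u,v:((u+.5)/4-.5+190,(v+.5)/4-.5+195)
s=lambda u,v:((u+.5)/4-.5+250,(v+.5)/4-.5+185)
C=np.array([[95,155,12],[-95,155,12],[-95,-190,12],[95,-190,12]])/1e3
obs=[("top",C[0],t(138,25)),("top",C[1],t(35,378)),("top",C[2],t(705,552)),("top",C[3],t(795,185)),
("side",C[2],s(20,468)),("side",C[3],s(475,466))]
f=lambda p:np.concatenate([proj(n,H(p,P))-np.array(o) for n,P,o in obs])
r=least_squares(f,[.55,.05,-.2]);p=r.x;print(p,np.degrees(p[2]),r.fun.round(1));np.save("hold.npy",p)
for nm,P in dict(grip=[0,-.085,.09],tabtop=[.0225,-.085,.086],gripL=[-.0175,-.085,.09],slot=[0,-.15,.044],slotL=[-.028,-.15,.044],slotR=[.028,-.15,.044],jawL=[-.05,-.049,.05],jawR=[.05,-.049,.05]).items():
    w=H(p,P);a=proj("top",w);b=proj("side",w);print(nm,w.round(4),"c1",((a-[190,195])*4).round(0),"c2",((b-[250,185])*4).round(0))
print("grip70",H(p,[0,-.085,.07]),"lock",H(p,[0,-.115,.036]))
print("pin top",ray("top",(477.6,289.4),.094),ray("side",(334,343.5),.094))
print("flange",ray("top",(468.7,293.4),.039))
for q in [(550,68),(717,58),(735,217),(568,232)]: print(ray("top",(440+(q[0]-500)/5,265+q[1]/5),.034))
E
```

```text
[ 0.51202784  0.05611625 -0.23978756] -13.738815369449602 [ 0.6 -0.6 -0.6  0.4  1.2  0.3  0.3 -0.2 -0.9 -0.8  0.6 -1.2]
grip [ 0.4918 -0.0265  0.09  ] c1 [549. 286.] c2 [243. 163.]
tabtop [ 0.5137 -0.0318  0.086 ] c1 [560. 242.] c2 [295. 171.]
gripL [ 0.4748 -0.0223  0.09  ] c1 [539. 323.] c2 [203. 163.]
slot [ 0.4764 -0.0896  0.044 ] c1 [678. 335.] c2 [245. 340.]
slotL [ 0.4492 -0.0829  0.044 ] c1 [665. 391.] c2 [178. 341.]
slotR [ 0.5036 -0.0962  0.044 ] c1 [692. 280.] c2 [312. 340.]
jawL [0.4518 0.0204 0.05  ] c1 [449. 382.] c2 [133. 193.]
jawR [ 0.549  -0.0034  0.05  ] c1 [501. 184.] c2 [351. 192.]
grip70 [ 0.49184065 -0.02645177  0.07      ] lock [ 0.48471576 -0.05559342  0.036     ]
pin top [ 0.45132512 -0.3021127   0.094     ] [ 0.45077156 -0.30423265  0.094     ]
flange [ 0.45048648 -0.30036689  0.039     ]
[ 0.47973452 -0.26657886  0.034     ]
[ 0.48425966 -0.33189788  0.034     ]
[ 0.42237259 -0.33568177  0.034     ]
[ 0.41602384 -0.2710539   0.034     ]
```

```bash
cat > plan.py <<'E'
# usage: plan.py x y z yaw_of_tool_y_deg n  -> rows from the measured pose (tool held pointing down)
import sys;from h import *
from plant import ctrl
s=ctrl.get_state();R=Ro.from_quat(s["tcp_rot"]);p=s["eef_pos"]
x,y,z,yaw,n=map(float,sys.argv[1:]);n=int(n)
T=np.array([x,y,z]);c,q=np.cos(np.radians(yaw)),np.sin(np.radians(yaw))
G=Ro.from_matrix(np.array([[-q,c,0],[c,q,0],[0,0,-1]]).T if 0 else np.column_stack([[-q,c,0],[c,q,0],[0,0,-1]]))
rv=(R.inv()*G).as_rotvec();print("t",s["time"],p.round(4),"turn",rv.round(4),"q",s["qpos"].round(2),"F",s["contact_force"].round(1),"op",round(s["opening"],3))
for i in range(n):
    print((rv/n).round(3),(R.inv().apply((T-p)/n)).round(4)); R=R*Ro.from_rotvec(rv/n)
E
sed -i 's/np.array(\[\[-q,c,0\],\[c,q,0\],\[0,0,-1\]\]).T if 0 else //' plan.py
python3 plan.py 0.492 -0.0265 0.16 -13.74 13
```

```text
t 0.1 [0.1959 0.6454 0.2471] turn [-1.9000e-03  1.4000e-03  1.5158e+00] q [ 1.13  0.29  1.58 -0.    1.28 -0.15] F [0.3 0.1 0.1] op 1.002
[-0.     0.     0.117] [-0.0368 -0.0428  0.0068]
[-0.     0.     0.117] [-0.0415 -0.0382  0.0068]
[-0.     0.     0.117] [-0.0457 -0.0332  0.0068]
[-0.     0.     0.117] [-0.0493 -0.0276  0.0067]
[-0.     0.     0.117] [-0.0521 -0.0217  0.0067]
[-0.     0.     0.117] [-0.0543 -0.0155  0.0067]
[-0.     0.     0.117] [-0.0557 -0.0091  0.0067]
[-0.     0.     0.117] [-0.0564 -0.0025  0.0067]
[-0.     0.     0.117] [-0.0563  0.0041  0.0067]
[-0.     0.     0.117] [-0.0555  0.0106  0.0067]
[-0.     0.     0.117] [-0.0539  0.017   0.0067]
[-0.     0.     0.117] [-0.0515  0.0231  0.0067]
[-0.     0.     0.117] [-0.0485  0.029   0.0067]
```

Call:
drive_tool:
  moves:
    - [[0,0,0.117],[-0.037,-0.043,0.004],0.085]
    - [[0,0,0.117],[-0.0415,-0.038,0.004],0.085]
    - [[0,0,0.117],[-0.0455,-0.033,0.004],0.085]
    - [[0,0,0.117],[-0.049,-0.0275,0.004],0.085]
    - [[0,0,0.117],[-0.052,-0.0215,0.004],0.085]

```text
time: 0.72
eef_pos: [0.3099, 0.3864, 0.2278]
tcp_rot: [0.427, 0.904, -0.0, -0.0]
contact_force: [0.7, 0.3, 0.9]
opening: 0.997
finger_force: 0.0
```

Call:
drive_tool:
  moves:
    - [[0,0,0.117],[-0.054,-0.0155,0.004],0.085]
    - [[0,0,0.117],[-0.0555,-0.009,0.004],0.085]
    - [[0,0,0.117],[-0.0565,-0.0025,0.004],0.085]
    - [[0,0,0.117],[-0.0565,0.004,0.004],0.085]
    - [[0,0,0.117],[-0.0555,0.0105,0.004],0.085]

```text
time: 1.35
eef_pos: [0.4228, 0.1279, 0.208]
tcp_rot: [0.67, 0.742, 0.0, 0.0]
contact_force: [0.2, 0.3, -0.4]
opening: 0.993
finger_force: 0.0
```

Call:
drive_tool:
  moves:
    - [[0,0,0.117],[-0.054,0.017,0.004],0.085]
    - [[0,0,0.117],[-0.0515,0.023,0.004],0.085]
    - [[0,0,0.117],[-0.0485,0.029,0.004],0.085]
    - [[0,0,0],[0,0,0],0.085]
    - [[0,0,0],[0,0,0],0.085]

```text
time: 1.98
eef_pos: [0.4897, -0.0256, 0.1957]
tcp_rot: [0.788, 0.615, -0.0, -0.001]
contact_force: [0.1, 0.0, -0.8]
opening: 0.993
finger_force: 0.0
```

```bash
python3 plan.py 0.492 -0.0265 0.072 -13.74 4
```

```text
t 1.975 [ 0.4897 -0.0256  0.1957] turn [-0.0017 -0.0004 -0.0053] q [-0.26 -0.08  2.07  0.    1.15 -0.01] F [ 0.1  0.  -0.8] op 0.993
[-0.    -0.    -0.001] [-0.0001  0.0007  0.0309]
[-0.    -0.    -0.001] [-0.0001  0.0007  0.0309]
[-0.    -0.    -0.001] [-0.0001  0.0006  0.0309]
[-0.    -0.    -0.001] [-0.0001  0.0006  0.0309]
```

Call:
drive_tool:
  moves:
    - [[-0.0015,0,-0.005],[0,0.0025,0.04],0.085]
    - [[0,0,0],[0,0,0.04],0.085]
    - [[0,0,0],[0,0,0.03],0.085]
    - [[0,0,0],[0,0,0.014],0.085]
    - [[0,0,0],[0,0,0],0.06]

```text
time: 2.6
eef_pos: [0.4921, -0.0254, 0.0718]
tcp_rot: [0.786, 0.618, -0.0, -0.0]
contact_force: [-0.2, 0.1, -0.1]
opening: 0.814
finger_force: 0.0
```

```bash
python3 plan.py 0.492 -0.0265 0.072 -13.74 1
python3 - <<'E'
from plant import ctrl
import cv2,numpy as np
t=ctrl.read_camera("top")["image"][:,:,::-1];s=ctrl.read_camera("side")["image"][:,:,::-1]
a=cv2.resize(t[230:310,270:390],None,fx=3.3,fy=3.3,interpolation=3);b=cv2.resize(s[170:320,250:370],None,fx=3.3,fy=3.3,interpolation=3)
o=np.zeros((500,800,3),np.uint8);o[:a.shape[0],:a.shape[1]]=a;o[:b.shape[0],400:400+b.shape[1]]=b;cv2.imwrite("pics/g1.png",o)
E
```

```text
t 2.6 [ 0.4921 -0.0254  0.0718] turn [-0.0003 -0.0001  0.0014] q [-0.26  0.11  2.14  0.    0.89 -0.02] F [-0.2  0.1 -0.1] op 0.814
[-0.    -0.     0.001] [-0.0011  0.0001 -0.0002]
```

View pics/g1.png

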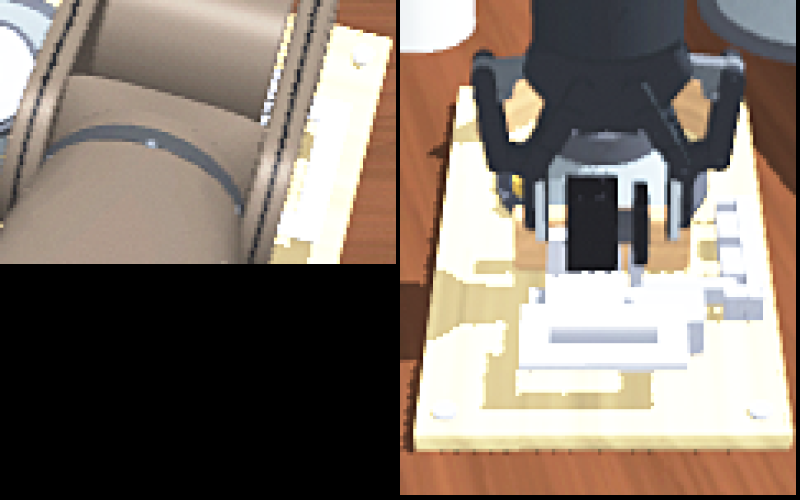

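The side view shows the pads straddling the grip and tab: pads at 549 and 667, grip and tab from 567 to 648. The gap sizes suggest the tool may be a few mm too far to +x. A light close will show this in the forces.

Call:
drive_tool:
  moves:
    - [[0,0,0],[-0.001,0,0],0.055]
    - [[0,0,0],[0,0,0],0.05]
    - [[0,0,0],[0,0,0],0.047]
  grip_force: 20

```text
time: 3.08
eef_pos: [0.4928, -0.0276, 0.0728]
tcp_rot: [0.787, 0.617, 0.001, 0.001]
contact_force: [-0.3, -0.6, -0.1]
opening: 0.555
finger_force: 0.0
```

```bash
python3 plan.py 0.492 -0.0265 0.072 -13.74 1
python3 - <<'E'
from plant import ctrl
import cv2,numpy as np
s=ctrl.read_camera("side")["image"][:,:,::-1]
cv2.imwrite("pics/g2.png",cv2.resize(s[200:270,270:360],None,fx=8,fy=8,interpolation=3))
E
```

```text
t 3.075 [ 0.4928 -0.0276  0.0728] turn [ 0.0025  0.     -0.0003] q [-0.26  0.11  2.14  0.    0.89 -0.02] F [-0.3 -0.6 -0.1] op 0.555
[ 0.002  0.    -0.   ] [ 0.0008 -0.0011  0.0008]
```

View pics/g2.png

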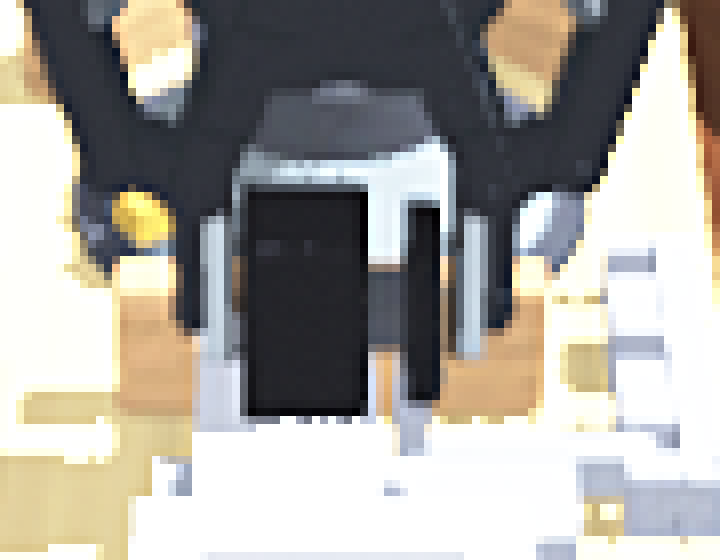

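The close-up shows the pads centred on the resting grip and tab together (pad centre and grip/tab centre both ≈ 342), so the tool is about 4.5 mm too far to +x. I'll shift it and squeeze.

Call:
drive_tool:
  moves:
    - [[0,0,0],[0,0,0],0.062]
    - [[0,0,0],[0.001,-0.0042,0],0.06]
    - [[0,0,0],[0,0,0],0.045]
    - [[0,0,0],[0,0,0],0.034]
    - [[0,0,0],[0,0,0],0.034]
  grip_force: 25

```text
time: 3.75
eef_pos: [0.4881, -0.0252, 0.0742]
tcp_rot: [0.787, 0.617, -0.001, -0.001]
contact_force: [-8.1, 1.6, 13.7]
opening: 0.403
finger_force: 19.7
```

Call:
drive_tool:
  moves:
    - [[0,0,0],[0,0,0],0.034]
    - [[0,0,0],[0,0,0],0.034]

```text
time: 4.0
eef_pos: [0.4881, -0.0252, 0.0742]
tcp_rot: [0.787, 0.617, -0.001, -0.001]
contact_force: [-9.3, 1.7, 14.2]
opening: 0.4
finger_force: 19.6
```

```bash
python3 plan.py 0.492 -0.0265 0.072 -13.74 1
```

```text
t 4.0 [ 0.4881 -0.0252  0.0742] turn [-0.002  -0.     -0.0007] q [-0.26  0.1   2.15 -0.    0.9  -0.02] F [-9.3  1.7 14.2] op 0.4
[-0.002 -0.    -0.001] [-0.0004  0.0041  0.0022]
```

Call:
drive_tool:
  moves:
    - [[0,0,0],[0.005,-0.001,-0.001],0.034]
    - [[0,0,0],[0.008,0,-0.001],0.034]
    - [[0,0,0],[0.008,0,0],0.034]
    - [[0,0,0],[0.008,0,0],0.034]
    - [[0,0,0],[0,0,0],0.034]

```text
time: 4.62
eef_pos: [0.4952, 0.0038, 0.0743]
tcp_rot: [0.787, 0.617, 0.001, 0.001]
contact_force: [2.9, 0.3, 0.0]
opening: 0.402
finger_force: 14.6
```

Run:
```python
from h import *
from plant import ctrl
s=ctrl.get_state();y=np.load("hold.npy")[2];d=s["eef_pos"]-[.4881,-.0252,.0742]
print("along x_h,y_h",Ro.from_euler('z',-y).apply(d).round(4),s["contact_force"],s["opening"])
```

```text
along x_h,y_h [0.     0.0299 0.0001] [2.92701921 0.32883809 0.02180054] 0.40222119018797875
```

Call:
drive_tool:
  moves:
    - [[0,0,0],[0.004,0,0],0.034]
    - [[0,0,0],[0.002,0,0],0.034]
    - [[0,0,0],[0,0,0],0.034]

```text
time: 5.0
eef_pos: [0.4965, 0.0087, 0.0743]
tcp_rot: [0.787, 0.617, 0.001, 0.001]
contact_force: [3.0, -3.5, -3.1]
opening: 0.403
finger_force: 14.3
```

Run:
```python
from h import *
from plant import ctrl
import cv2
s=ctrl.get_state();y=np.load("hold.npy")[2];d=s["eef_pos"]-[.4881,-.0252,.0742]
print("along x_h,y_h",Ro.from_euler('z',-y).apply(d).round(4),s["contact_force"],s["opening"])
s=ctrl.read_camera("side")["image"][:,:,::-1]
cv2.imwrite("pics/g3.png",cv2.resize(s[180:310,250:370],None,fx=4.5,fy=4.5,interpolation=3))
```

```text
along x_h,y_h [0.0001 0.0349 0.0001] [ 2.99934168 -3.47547781 -3.09258246] 0.40335164318649647
```

View pics/g3.png

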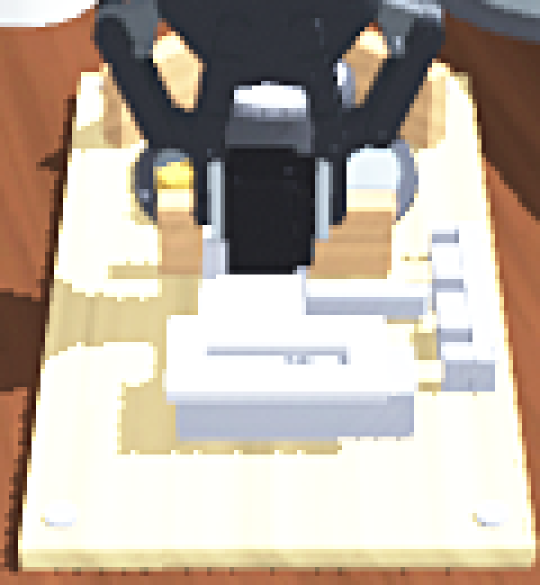

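The side view shows the tab squeezed, the tongue over the lock block and the jaw against the speaker. I'll release it and rise.

Call:
drive_tool:
  moves:
    - [[0,0,0],[0,0,0],0.06]
    - [[0,0,0],[0,0,0],0.085]
    - [[0,0,0],[0,0,0],0.085]
    - [[0,0,0],[0,0,-0.03],0.085]
    - [[0,0,0],[0,0,-0.06],0.085]

```text
time: 5.68
eef_pos: [0.493, 0.0096, 0.1621]
tcp_rot: [0.787, 0.617, -0.002, -0.003]
contact_force: [0.5, -0.3, -0.4]
opening: 0.993
finger_force: 0.0
```

```bash
python3 plan.py 0.451 -0.302 0.16 -13.74 6
python3 - <<'E'
from plant import ctrl
import cv2,numpy as np
s=ctrl.read_camera("side")["image"][:,:,::-1]
cv2.imwrite("pics/g4.png",cv2.resize(s[180:300,255:375],None,fx=5,fy=5,interpolation=3))
E
```

```text
t 5.675 [0.493  0.0096 0.1621] turn [-0.0078 -0.0001  0.    ] q [-0.19 -0.02  2.09  0.    1.09  0.05] F [ 0.5 -0.3 -0.4] op 0.993
[-0.001 -0.     0.   ] [-0.0521  0.0055  0.0003]
[-0.001 -0.     0.   ] [-0.0521  0.0055  0.0003]
[-0.001 -0.     0.   ] [-0.0521  0.0055  0.0003]
[-0.001 -0.     0.   ] [-0.0521  0.0055  0.0003]
[-0.001 -0.     0.   ] [-0.0521  0.0055  0.0003]
[-0.001 -0.     0.   ] [-0.0521  0.0055  0.0003]
```

View pics/g4.png

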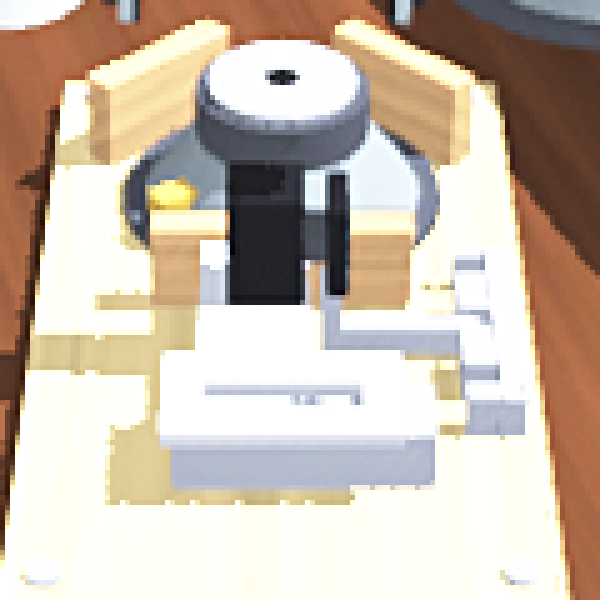

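It is latched: the tab is sprung out, the tooth is in the second notch, and the speaker is up in the V. In the slot (205–362 at row ~395) there is a dark mark at 292–320, perhaps the hole at about +8 mm. Next is the pin, with the fingers closing along the holder's y.

```bash
python3 plan.py 0.449 -0.302 0.16 -103.74 10; python3 -c "
from h import *
print(ray('top',(519,269),.09),ray('side',(383,390),.09),ray('top',(509,279),.0),ray('side',(380,425),.02))"
```

```text
t 5.725 [0.4991 0.0088 0.1731] turn [ 0.0077 -0.0095  1.5713] q [-0.19 -0.03  2.07  0.    1.09  0.05] F [3.8 0.5 4.9] op 0.997
[ 0.001 -0.001  0.157] [-0.0314  0.0025  0.0013]
[ 0.001 -0.001  0.157] [-0.0306  0.0074  0.0013]
[ 0.001 -0.001  0.157] [-0.0291  0.0121  0.0013]
[ 0.001 -0.001  0.157] [-0.0268  0.0165  0.0014]
[ 0.001 -0.001  0.157] [-0.0239  0.0205  0.0014]
[ 0.001 -0.001  0.157] [-0.0204  0.024   0.0014]
[ 0.001 -0.001  0.157] [-0.0164  0.0269  0.0014]
[ 0.001 -0.001  0.157] [-0.012   0.0291  0.0014]
[ 0.001 -0.001  0.157] [-0.0073  0.0306  0.0014]
[ 0.001 -0.001  0.157] [-0.0024  0.0314  0.0013]
[ 0.49051692 -0.38178287  0.09      ] [ 0.48652406 -0.38574088  0.09      ] [ 0.48503669 -0.3933515   0.        ] [ 0.48931275 -0.38431078  0.02      ]
```

Call:
drive_tool:
  moves:
    - [[0,0,0.157],[-0.0315,0.0025,0],0.06]
    - [[0,0,0.157],[-0.0305,0.0075,0],0.05]
    - [[0,0,0.157],[-0.029,0.012,0],0.05]
    - [[0,0,0.157],[-0.027,0.0165,0],0.05]
    - [[0,0,0.157],[-0.024,0.0205,0],0.05]

```text
time: 6.35
eef_pos: [0.4701, -0.1471, 0.1641]
tcp_rot: [0.964, 0.267, 0.0, -0.0]
contact_force: [0.3, 0.3, 0.3]
opening: 0.585
finger_force: 0.0
```

Call:
drive_tool:
  moves:
    - [[0,0,0.157],[-0.0205,0.024,0],0.05]
    - [[0,0,0.157],[-0.0165,0.027,0],0.05]
    - [[0,0,0.157],[-0.012,0.029,0],0.05]
    - [[0,0,0.157],[-0.0075,0.0305,0],0.05]
    - [[0,0,0.157],[-0.0025,0.0315,0],0.05]

```text
time: 6.98
eef_pos: [0.4449, -0.3026, 0.164]
tcp_rot: [0.993, -0.122, 0.0, -0.001]
contact_force: [1.2, 0.4, 0.2]
opening: 0.586
finger_force: 0.0
```

Call:
drive_tool:
  moves:
    - [[0,0,0],[0,0,0],0.05]
    - [[0,0,0],[0,0,0],0.05]

```text
time: 7.22
eef_pos: [0.4452, -0.3013, 0.1639]
tcp_rot: [0.993, -0.119, 0.0, -0.001]
contact_force: [0.2, 0.4, 0.1]
opening: 0.58
finger_force: 0.0
```

```bash
python3 plan.py 0.449 -0.302 0.072 -103.74 3
```

```text
t 7.225 [ 0.4452 -0.3013  0.1639] turn [-0.0013 -0.0004  0.0021] q [-0.78  0.07  1.99  0.    1.08  1.02] F [0.2 0.4 0.1] op 0.58
[-0.    -0.     0.001] [ 0.0013 -0.      0.0306]
[-0.    -0.     0.001] [ 0.0013 -0.0001  0.0306]
[-0.    -0.     0.001] [ 0.0013 -0.0001  0.0306]
```

Call:
drive_tool:
  moves:
    - [[0,0,0.002],[0.004,0,0.03],0.05]
    - [[0,0,0],[0,0,0.03],0.05]
    - [[0,0,0],[0,0,0.03],0.05]
    - [[0,0,0],[0,0,0],0.05]

```text
time: 7.72
eef_pos: [0.448, -0.3004, 0.0717]
tcp_rot: [0.993, -0.119, -0.002, -0.002]
contact_force: [0.6, 0.5, 0.1]
opening: 0.582
finger_force: 0.0
```

```bash
python3 plan.py 0.449 -0.302 0.072 -103.74 1
python3 - <<'E'
from plant import ctrl
import cv2,numpy as np
s=ctrl.read_camera("side")["image"][:,:,::-1];t=ctrl.read_camera("top")["image"][:,:,::-1]
o=np.hstack([cv2.resize(s[290:430,270:400],None,fx=4,fy=4,interpolation=3),cv2.resize(t[240:380,430:500],None,fx=4,fy=4,interpolation=3)])
print(o.shape);cv2.imwrite("pics/g5.png",o)
E
```

```text
t 7.725 [ 0.448  -0.3004  0.0717] turn [-0.0038  0.0043  0.0009] q [-0.78  0.21  2.02  0.    0.91  1.03] F [0.6 0.5 0.1] op 0.582
[-0.004  0.004  0.001] [ 0.0014  0.0014 -0.0003]
(560, 800, 3)
```

View pics/g5.png

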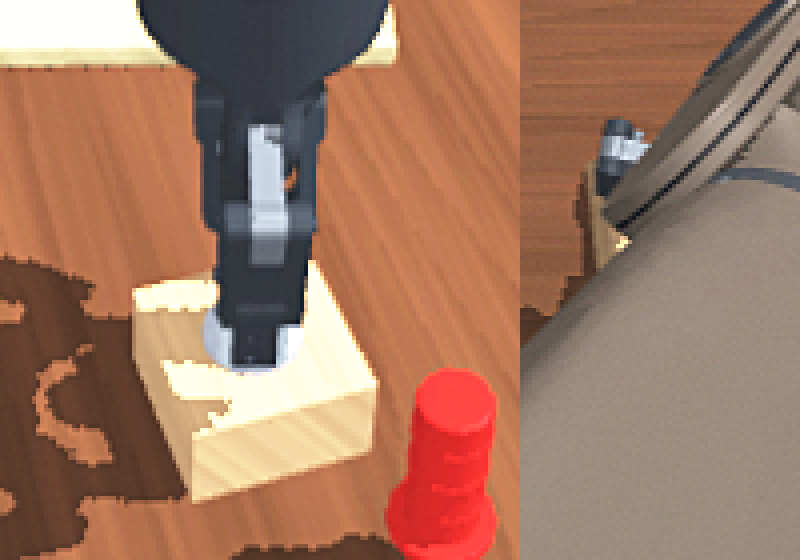

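The side view shows the finger tip (232–278) in line with the pin's flange (205–302, centre ≈ 253) to about 1 mm. I'll grip and lift.

Call:
drive_tool:
  moves:
    - [[0,0,0],[0.001,0,0],0.04]
    - [[0,0,0],[0,0,0],0.022]
    - [[0,0,0],[0,0,0],0.02]
    - [[0,0,0],[0,0,0],0.02]
    - [[0,0,0],[0,0,0],0.02]
  grip_force: 60

```text
time: 8.45
eef_pos: [0.4514, -0.3033, 0.0761]
tcp_rot: [0.993, -0.121, 0.002, -0.0]
contact_force: [0.5, 4.5, 5.9]
opening: 0.264
finger_force: 58.4
```

```bash
python3 plan.py 0.449 -0.302 0.072 -103.74 1
```

```text
t 8.45 [ 0.4514 -0.3033  0.0761] turn [-0.001  -0.0036 -0.002 ] q [-0.78  0.21  2.02  0.    0.91  1.03] F [0.5 4.5 5.9] op 0.264
[-0.001 -0.004 -0.002] [-0.0027 -0.0007  0.004 ]
```

Call:
drive_tool:
  moves:
    - [[0,0,0],[0,0,-0.02],0.02]
    - [[0,0,0],[0,0,-0.03],0.02]
    - [[0,0,0],[0,0,-0.03],0.02]
    - [[0,0,0],[0,0,0],0.02]
    - [[0,0,0],[0,0,0],0.02]

```text
time: 9.07
eef_pos: [0.4495, -0.303, 0.153]
tcp_rot: [0.993, -0.12, -0.0, -0.0]
contact_force: [-0.3, 0.1, -1.6]
opening: 0.265
finger_force: 58.8
```

```bash
python3 plan.py 0.490 -0.057 0.135 -103.74 6
```

```text
t 9.075 [ 0.4495 -0.303   0.153 ] turn [-0.0007  0.0003 -0.0014] q [-0.78  0.1   1.98  0.    1.06  1.03] F [-0.3  0.1 -1.6] op 0.265
[-0.  0. -0.] [-0.0032 -0.0414  0.003 ]
[-0.  0. -0.] [-0.0032 -0.0414  0.003 ]
[-0.  0. -0.] [-0.0032 -0.0414  0.003 ]
[-0.  0. -0.] [-0.0032 -0.0414  0.003 ]
[-0.  0. -0.] [-0.0032 -0.0414  0.003 ]
[-0.  0. -0.] [-0.0032 -0.0414  0.003 ]
```

Call:
drive_tool:
  moves:
    - [[0,0,0],[-0.003,-0.035,0],0.02]
    - [[0,0,0],[-0.003,-0.045,0],0.02]
    - [[0,0,0],[-0.004,-0.05,0],0.02]
    - [[0,0,0],[-0.003,-0.05,0],0.02]
    - [[0,0,0],[-0.003,-0.04,0.008],0.02]

```text
time: 9.7
eef_pos: [0.4866, -0.0841, 0.1447]
tcp_rot: [0.993, -0.12, -0.0, -0.0]
contact_force: [-0.5, 0.4, -1.5]
opening: 0.266
finger_force: 59.1
```

Call:
drive_tool:
  moves:
    - [[0,0,0],[-0.003,-0.0285,0.01],0.02]
    - [[0,0,0],[0,0,0],0.02]
    - [[0,0,0],[0,0,0],0.02]

```text
time: 10.07
eef_pos: [0.4906, -0.0579, 0.1353]
tcp_rot: [0.993, -0.12, -0.0, 0.0]
contact_force: [0.4, -0.0, -1.2]
opening: 0.266
finger_force: 59.2
```

```bash
python3 plan.py 0.490 -0.057 0.135 -103.74 1
python3 - <<'E'
from plant import ctrl
import cv2,numpy as np
s=ctrl.read_camera("side")["image"][:,:,::-1]
cv2.imwrite("pics/g6.png",cv2.resize(s[200:290,260:360],None,fx=6.6,fy=6.6,interpolation=3))
E
```

```text
t 10.075 [ 0.4906 -0.0579  0.1353] turn [ 0.0003  0.0002 -0.0013] q [-0.32  0.01  2.11 -0.    1.02  1.49] F [ 0.4 -0.  -1.2] op 0.266
[ 0.     0.    -0.001] [-0.0009 -0.0007  0.0003]
```

View pics/g6.png

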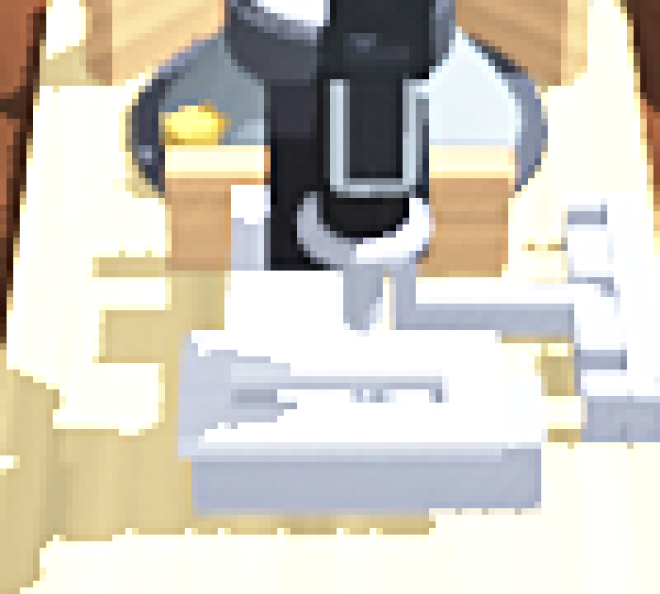

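Run:
```python
from h import *
g=lambda u,v:((u+.5)/6.6-.5+260,(v+.5)/6.6-.5+200)
y=np.load("hold.npy")[2]
sl=ray("side",g(337,389),.044)
for tip in (326,330):
  for z in(.063,.067):
    p=ray("side",g(363,tip),z); print(tip,z,p,Ro.from_euler('z',-y).apply(p-sl).round(4))
print(sl,"mark",Ro.from_euler('z',-y).apply(ray("side",g(373,397),.036)-sl).round(4))
for v in(378,397): print(Ro.from_euler('z',-y).apply(ray("side",g(373,v),.044)-sl).round(4))
pf=ray("side",g(363,232),.0975); print("flange c",Ro.from_euler('z',-y).apply(pf-sl).round(4))
```

```text
326 0.063 [ 0.49036658 -0.05806366  0.063     ] [0.0067 0.0018 0.019 ]
326 0.067 [ 0.48893176 -0.06338533  0.067     ] [ 0.0066 -0.0037  0.023 ]
330 0.063 [ 0.48991655 -0.0597668   0.063     ] [0.0067 0.0001 0.019 ]
330 0.067 [ 0.48848524 -0.06507519  0.067     ] [ 0.0066 -0.0054  0.023 ]
[ 0.48340861 -0.05825922  0.044     ] mark [ 0.0096  0.007  -0.008 ]
[0.0095 0.0047 0.    ]
[ 0.0094 -0.0036  0.    ]
flange c [ 0.0063 -0.0054  0.0535]
```

The side view shows the pin over the slot: shank at 363, slot 232–443, dark mark at 357–390. That makes the mark ≈ +9.5 mm and the pin ≈ +6.7 mm from the slot's middle. I'll nudge it over and feel downwards.

Call:
drive_tool:
  moves:
    - [[0,0,0],[0.002,-0.0015,0.007],0.02]
    - [[0,0,0],[0,0,0.006],0.02]
    - [[0,0,0],[0,0,0.006],0.02]
    - [[0,0,0],[0,0,0.004],0.02]
    - [[0,0,0],[0,0,0],0.02]

```text
time: 10.75
eef_pos: [0.4932, -0.0566, 0.1128]
tcp_rot: [0.993, -0.12, 0.0, -0.0]
contact_force: [0.2, -0.1, -0.9]
opening: 0.261
finger_force: 59.2
```

Call:
drive_tool:
  moves:
    - [[0,0,0],[0,0,0.003],0.02]
    - [[0,0,0],[0,0,0],0.02]

```text
time: 11.0
eef_pos: [0.4934, -0.0566, 0.1102]
tcp_rot: [0.993, -0.12, 0.001, 0.0]
contact_force: [0.2, 0.0, -1.7]
opening: 0.266
finger_force: 59.2
```

Call:
drive_tool:
  moves:
    - [[0,0,0],[0,0,0.002],0.02]
    - [[0,0,0],[0,0,0.002],0.02]
    - [[0,0,0],[0,0,0],0.02]

```text
time: 11.38
eef_pos: [0.4934, -0.0566, 0.1061]
tcp_rot: [0.993, -0.12, 0.001, 0.0]
contact_force: [-0.7, 0.4, -1.3]
opening: 0.268
finger_force: 59.2
```

Call:
drive_tool:
  moves:
    - [[0,0,0],[0,0,0.002],0.02]
    - [[0,0,0],[0,0,0.001],0.02]
    - [[0,0,0],[0,0,0],0.02]

```text
time: 11.75
eef_pos: [0.4934, -0.0567, 0.1032]
tcp_rot: [0.993, -0.12, 0.001, 0.0]
contact_force: [0.5, 0.3, -1.9]
opening: 0.264
finger_force: 59.2
```

Call:
drive_tool:
  moves:
    - [[0,0,0],[0,0,0.002],0.02]
    - [[0,0,0],[0,0,0.002],0.02]
    - [[0,0,0],[0,0,0.002],0.02]
    - [[0,0,0],[0,0,0],0.02]

```text
time: 12.25
eef_pos: [0.4934, -0.0566, 0.0971]
tcp_rot: [0.993, -0.12, 0.0, 0.0]
contact_force: [0.5, 0.2, -1.7]
opening: 0.264
finger_force: 59.2
```

Call:
drive_tool:
  moves:
    - [[0,0,0],[0,0,0.003],0.02]
    - [[0,0,0],[0,0,0.003],0.02]
    - [[0,0,0],[0,0,0.002],0.02]
    - [[0,0,0],[0,0,0],0.02]

```text
time: 12.75
eef_pos: [0.4934, -0.0566, 0.089]
tcp_rot: [0.993, -0.12, 0.0, 0.0]
contact_force: [0.7, 0.1, -1.3]
opening: 0.263
finger_force: 59.2
```

It is in the hole. Now I'll press it home.

Call:
drive_tool:
  moves:
    - [[0,0,0],[0,0,0.002],0.02]
    - [[0,0,0],[0,0,0.002],0.02]
    - [[0,0,0],[0,0,0.001],0.02]
    - [[0,0,0],[0,0,0],0.02]

```text
time: 13.25
eef_pos: [0.4939, -0.0567, 0.0859]
tcp_rot: [0.993, -0.12, 0.0, 0.0]
contact_force: [-3.1, 0.8, 7.6]
opening: 0.264
finger_force: 60.1
```

Call:
drive_tool:
  moves:
    - [[0,0,0],[0,0,0.002],0.02]
    - [[0,0,0],[0,0,0],0.02]

```text
time: 13.5
eef_pos: [0.4943, -0.0568, 0.0858]
tcp_rot: [0.993, -0.12, 0.0, 0.0]
contact_force: [-7.4, 2.6, 17.9]
opening: 0.267
finger_force: 61.2
```

Call:
drive_tool:
  moves:
    - [[0,0,0],[-0.0005,0,0],0.03]
    - [[0,0,0],[0,0,0],0.045]
    - [[0,0,0],[0,0,0],0.045]
    - [[0,0,0],[0,0,-0.02],0.045]
    - [[0,0,0],[0,0,-0.03],0.045]

```text
time: 14.12
eef_pos: [0.4919, -0.0563, 0.1314]
tcp_rot: [0.993, -0.12, -0.001, -0.0]
contact_force: [0.6, -0.0, -0.3]
opening: 0.527
finger_force: 0.0
```

Call:
drive_tool:
  moves:
    - [[0,0,0],[0,0,-0.01],0.02]
    - [[0,0,0],[0,0,0],0.0]
    - [[0,0,0],[0,0,0],0.0]
    - [[0,0,0],[0,0,0],0.0]
    - [[0,0,0],[0,0,0],0.0]
  grip_force: 20

```text
time: 14.75
eef_pos: [0.4926, -0.0564, 0.1416]
tcp_rot: [0.993, -0.12, 0.0, -0.0]
contact_force: [0.3, -0.1, 0.8]
opening: -0.002
finger_force: 0.0
```

```bash
python3 plan.py 0.493 -0.057 0.125 -103.74 1
```

```text
t 14.75 [ 0.4926 -0.0564  0.1416] turn [-0.0001 -0.0001 -0.0014] q [-0.32  0.01  2.1   0.    1.04  1.49] F [ 0.3 -0.1  0.8] op -0.002
[-0.    -0.    -0.001] [0.0005 0.0005 0.0166]
```

Fingertips are at ≈ 0.125. If the pin is home, its top at 0.104 should give contact at TCP z ≈ 0.121.

Call:
drive_tool:
  moves:
    - [[0,0,0],[0,0,0.008],0.0]
    - [[0,0,0],[0,0,0.006],0.0]
    - [[0,0,0],[0,0,0.004],0.0]
    - [[0,0,0],[0,0,0.002],0.0]
    - [[0,0,0],[0,0,0],0.0]

```text
time: 15.38
eef_pos: [0.493, -0.0565, 0.1222]
tcp_rot: [0.993, -0.12, 0.001, 0.0]
contact_force: [0.4, 0.5, 0.1]
opening: -0.001
finger_force: 0.0
```

Call:
drive_tool:
  moves:
    - [[0,0,0],[0,0,0.0015],0.0]
    - [[0,0,0],[0,0,0.0015],0.0]
    - [[0,0,0],[0,0,0],0.0]

```text
time: 15.75
eef_pos: [0.494, -0.0568, 0.1211]
tcp_rot: [0.993, -0.12, 0.002, 0.0]
contact_force: [-1.7, 0.6, 6.1]
opening: -0.003
finger_force: 3.2
```

Contact came at 0.121, as predicted, so the pin is fully home. I'll withdraw and check the end state by comparing images.

Call:
drive_tool:
  moves:
    - [[0,0,0],[0,0,-0.02],0.0]
    - [[0,0,0],[0,0,-0.04],0.0]
    - [[0,0,0],[0,0,-0.05],0.0]
    - [[0,0,0],[0,0,0],0.0]
    - [[0,0,0],[0,0,0],0.0]

```text
time: 16.38
eef_pos: [0.4926, -0.0564, 0.229]
tcp_rot: [0.993, -0.12, 0.001, 0.0]
contact_force: [-0.4, 0.4, -0.1]
opening: 0.0
finger_force: 0.0
```

Run:
```python
from h import *
from plant import ctrl
import cv2
c=ctrl.read_camera("side")["image"]
# black handle of the pin: compare with the predicted silhouette when home
p=np.load("hold.npy");
for z in(.049,.104): print(z,proj("side",H(p,[.0085,-.115,z])).round(1))
m=(c[205:285,295:345].max(2)<60)
print("\n".join("".join("#" if v else "." for v in r) for r in m[::2]))
s=ctrl.get_state();print(s["eef_pos"],s["contact_force"],s["time"])
```

```text
0.049 [315.9 255.2]
0.104 [316.2 228.7]
..................................................
..................................................
..................................................
..................................................
...................#..............................
...................#......###.....................
......#............#......###.....................
......#............#......#.#.....................
......###############.....#.#.....................
......###############....####.....................
......##############.....####.....................
......############.........##.....................
......##########............##....................
......###########...........#.....................
......###############...#####.....................
......#######################.....................
......#######################.....................
......#######################.....................
................#############.....................
................#############.....................
................############............
[... 362 characters left out ...]
.....
..................................................
..................................................
..................................................
..................................................
..................................................
..................................................
..................................................
..................................................
..................................................
..................................................
..................................................
..................................................
[ 0.49212348 -0.05627688  0.22803037] [ 0.25827646  0.52334398 -0.69694413] 16.425
```

```bash
python3 -c "
from plant import ctrl
print(ctrl.sign_off())"
```

```text
the job is handed in; nothing more can be done
None
```

The holder is latched in its second notch with the speaker up in the V stop; the lock pin stands upright and fully home in the hidden hole, found on the first probe, and the job was handed in at about 16 s.

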